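# Feel for the free divider socket in the egg shelf's rail

### The job

Take the orange-handled blade gauge out of its blue stand and use it to find, by feel, a divider socket in the grey shelf rail that is not blocked by the locking bar hidden inside: where the blade jams, draw it out and try the next socket, never forcing it (40 N on the rail at the very most). Keeping hold of it, slide the blade gently down until its collar is fully home in a free socket, then let go and leave it standing there upright as the marker. Leave the egg carton, the tub and the cup as they stand, and do not grip or knock the rail.

Things in the scene. Friction and masses are not known exactly. Their poses are not given: they have to be found in the camera images.
- gauge_grip (a point): centre of the gauge's orange handle, 24 mm (its x) by 16 mm (its y) by 56 mm high: grip it here across the 16 mm. z up; the underside of the collar below the handle is 32 mm below this point, the blade's tip 66 mm below. At the start the gauge stands upright in the stand
- gauge_shoulder (a point): centre of the underside of the gauge's collar, where the blade begins; axes as the gauge: x along the blade's 20 mm width, y along its thickness, z up. Fully home means that this point lies at a socket's mouth
- gauge: the whole gauge, rigid, about 80 g: handle, dark collar 30 x 20 x 4 mm, and a steel blade 34 mm long, 20 mm wide (x), 3 mm thick (y), its last 4 mm thinned to 18 x 1.8 mm; origin and axes are those of gauge_shoulder. More than 40 N between gauge and rail spoils them
- stand: fixed blue block, 64 (x) x 56 (y) x 45 mm high, with a loose slot 26 (x) x 8 (y) mm in its top in which the gauge's blade stands, the collar resting on the top; origin at the centre of its underside, z up
- rail: fixed grey divider rail, 52 mm wide (its x), 340 long (its y), 55 high, paper tickets on the face towards the robot; origin at the centre of its underside, z up. In its top are four slots (sockets) 72 mm apart, pale-rimmed, black inside, alike in looks: 24 (x) by 5 mm (y), 42 deep, mouths chamfered 1.5 mm. A hidden locking bar, placed anew each time, blocks some: one is free, sometimes two, never none
- socket_0 (a point): mouth of the rail's -y end socket, centre of the slot on the rail's top face (55 mm above the deck). Axes as the rail: z up, x across the rail along the slot's 24 mm length, y along the rail across the slot's 5 mm width. In any blocked socket the tip meets a spring pad 12 mm down, which gives 2.5 N per mm for 8 mm and is then solid: a force stop of 4 to 8 N finds it
- socket_1 (a point): mouth of the second (from the -y end) socket, centre of the slot on the rail's top face (55 mm above the deck). Axes as the rail: z up, x across the rail along the slot's 24 mm length, y along the rail across the slot's 5 mm width. In any free socket the blade slides 34 mm down with hardly any force, till the collar rests on the rail's top
- socket_2 (a point): mouth of the third (from the -y end) socket, centre of the slot on the rail's top face (55 mm above the deck). Axes as the rail: z up, x across the rail along the slot's 24 mm length, y along the rail across the slot's 5 mm width
- socket_3 (a point): mouth of the rail's +y end socket, centre of the slot on the rail's top face (55 mm above the deck). Axes as the rail: z up, x across the rail along the slot's 24 mm length, y along the rail across the slot's 5 mm width
- carton: grey pulp carton for six eggs, closed, 105 (x) x 155 (y) x 70 mm, loose; bystander; origin at the centre of its underside
- tub: white tub with a green lid, 72 mm across and 85 mm high, loose; bystander; origin at the centre of its underside
- cup: small clear cup with a red lid, 60 mm across and 60 mm high, loose; bystander; origin at the centre of its underside
There are look-alikes about, which are no part of the job. Leave any turquoise or white look-alike of the gauge alone.

How it is judged:
By the outcome, as a careful person would: the job done as asked, in the order asked, and still so for the second after the job is handed in, with the robot touching nothing.
It also fails if it takes over 58 s, if anything falls off the work surface, if the arm or the gripper's body presses on something with over 40 N, if the wrist force passes 120 N, or if a joint passes its speed limit or range.

### The arm

A 7-joint arm with a two-finger parallel gripper is mounted at the origin on the work surface. World frame = base frame: x ahead of the robot, y to its left, z up, the work surface at z = 0. Lengths are in m, angles in degrees, forces in N, time in s.
With the tool pointing down it reaches from about 0.4 to 0.85 m from the base axis. Payload 4.4 kg.
Tool frame: the origin (TCP) lies at the very end of the fingers, on their centre line; the grasp point (between the pads) lies 19 mm behind it (hold_point_z is the distance from the TCP to the grasp point, in m); z points along the fingers, y is the direction in which the jaws open and shut (so a half turn about z gives the same grasp; the last joint's range is limited). The gripper opens to 94 mm and grips with 3 to 60 N. Pads are 16 mm wide; open, the fingers measure 119 mm over their backs; the gripper's body (75 mm by 177 mm) begins 78 mm behind the grasp point.
Start: joints at [-74.817, 36.005, 2.206, 86.941, -1.547, 57.084, -1.146], TCP at [0.211, 0.615, 0.175] pointing down, gripper open.
Joint ranges: [-175.42, 175.42], [-21.48, 121.26], [-71.46, 75.88], [10.55, 141.38], [-63.04, 243.04], [13.31, 113.54], [-168.57, 168.57]. Speed limits (degrees/s): [147.25, 147.25, 180, 180, 180, 180, 180].

### API

Orientations are given as a 3x3 rotation matrix whose columns are the frame's x, y, z axes.
In Python, from rig import * gives the robot as it stands.
- The arm moves only by the tool apply_moves, never from a script. Its arguments are lists of equal length, an entry for each row: "translation": the shift along the tool's x, y, z in units of 0.15 m (1.0 is 0.15 m), a list of three; "dr": the turn, a rotation vector about the tool's x, y, z in units of 180 degrees (1.0 is 180 degrees), a list of three. In form: {"translation": [[dx, dy, dz], ...], "dr": [[rx, ry, rz], ...]}. A call has 1 to 20 rows; each row shifts and turns the commanded pose from where the row before left it, along the tool's axes as they then stand; what a row does not reach is not made up. A row lasts 1/8 s, in which the tool goes at most 62.5 mm and 10.7 degrees, less where a joint would pass 70% of its speed; a pose out of reach is approached as far as the arm can. A call with a number of a shift or a turn outside -1 to 1 is refused whole. A call with a gripper value outside its range is refused whole. "fingers" is the opening, from -1 (shut) to 1 (fully open), so that 0 is half open, set as the call begins (left out, the last holds). The fingers move at their own pace and stop on an object; "newtons" is the grip in N (left out, the last holds). Time passes only in rows, so rows that do not move let the fingers close. It gives the time, the measured TCP pose, the force and the opening at its end, in the units of the state.
- get_obs(): the state, without advancing time (a new reading comes with each control period).
- read_camera(name): name is "side" or "top"; returns the picture (384x512x3 uint8, red, green, blue); there is no depth.
- camera_model(name): a dict with "fx", "fy", "cx", "cy" (pixels), "pose" (4x4, takes a point from camera to world coordinates). Camera axes: x right, y down, z forward; pixel columns grow to the right and rows downward; lengths in m; the calibration is good to about 2 mm. A picture is of the moment at which its call begins. camera_model takes no time and is no camera call.
- finish_job(): hands the job in, once; it reports no verdict.
Trained networks look in the newest picture that a camera, given by its name, has taken for a name from the list of things; names that differ only in an ending like _2 or _b are one class to them, and where a whole thing is asked for, a point or a joint stands for the part that bears it (a point fixed in the world has none). Each returns a list of dicts, best first, with "conf" (0 to 1); they miss things now and then, are a little off and sometimes report something else, mostly with a low value. They report only what shows in the picture. A call takes as long as a camera call. They do not tell look-alikes from the thing itself.
- search_frame(camera, label): "uv" ([column, row] in pixels, amid what is visible of it).
- tip_of(camera, label): "uv" ([column, row] in pixels: a listed point, or the origin of a listed thing).
The state is a dict: "time": time; "joint_pos": joint angles; "dq": joint speeds; "effort": joint torques, N m; "tcp_pos": TCP position; "tcp_rot": TCP orientation; "force": force on the tool from outside, world axes, zero at the start; "torque": the same for the moment, N m; "finger_gap": finger opening in m.
Only numpy, scipy, OpenCV 4.12 (cv2) and the standard library are available. Lean on these libraries where they do the work, as an engineer would, in place of code of your own. Each camera call takes 0.05 s, during which the arm holds its last target. There are 200 camera calls.

## Working session

There is one attempt and no reset: what is moved stays moved. The work goes in short steps, Python scripts to look and compute and a tool call to move; the robot and the scene stay as the last step left them, time stands still between calls to the robot, and variables do not carry over. Pictures are saved under pics/ and viewed, about 8 in all and at most 12, crops included, and the job is handed in when it is done.

Besides the shell and the picture viewer there is one more tool, called as name(argument=value, ...) on one line, values as JSON. apply_moves: Moves the arm, as the interface text tells. Its arguments: {"type":"object","properties":{"translation":{"type":"array"},"dr":{"type":"array"},"fingers":{"type":"number"},"newtons":{"type":"number"}},"required":["translation","dr"]}

```bash
mkdir -p pics; ls; python3 - <<'E'
from rig import *
import cv2,numpy as np
o=get_obs();print(o['time'],o['tcp_pos'],np.round(o['tcp_rot'],3).tolist(),o['finger_gap'],{k:v for k,v in o.items() if 'hold' in k})
for n in('top','side'):
    cv2.imwrite(f'pics/{n}0.png',read_camera(n)[...,::-1]); m=camera_model(n);print(n,m['fx'],m['fy'],m['cx'],m['cy'],np.round(m['pose'],3).tolist())
    for l in('gauge_grip','gauge_shoulder','stand','rail','socket_0','socket_1','socket_2','socket_3'):
        print(l,[(np.round(d['uv'],1).tolist(),round(d['conf'],2)) for d in tip_of(n,l)][:4])
a=cv2.imread('pics/top0.png');b=cv2.imread('pics/side0.png')
cv2.imwrite('pics/both.png',cv2.resize(np.vstack([a]),None,fx=1.5,fy=1.5))
cv2.imwrite('pics/sideb.png',cv2.resize(b,None,fx=1.5,fy=1.5))
E
```

```text
pics
0.0 [0.21085076 0.61407747 0.17396217] [[-0.946, 0.325, -0.001], [0.325, 0.946, -0.002], [-0.0, -0.002, -1.0]] 0.0939233939367238 {}
top 402.84495200210137 402.84495200210137 259.6993758221566 194.2445840676169 [[0.084, -0.971, 0.224, 0.319], [-0.996, -0.083, 0.015, -0.037], [0.004, -0.224, -0.975, 1.012], [0.0, 0.0, 0.0, 1.0]]
gauge_grip [([228.9, 220.3], 0.72), ([193.3, 213.4], 0.57), ([251.8, 257.6], 0.51)]
gauge_shoulder [([195.5, 212.7], 0.58), ([255.9, 258.5], 0.49)]
stand [([229.8, 231.0], 0.72)]
rail [([242.6, 163.2], 0.77), ([254.2, 160.5], 0.57)]
socket_0 [([225.9, 156.6], 0.91), ([197.1, 152.5], 0.78), ([283.6, 172.2], 0.66), ([252.7, 161.6], 0.63)]
socket_1 [([225.9, 156.6], 0.91), ([197.1, 152.5], 0.78), ([283.6, 172.2], 0.66), ([252.7, 161.6], 0.63)]
socket_2 [([225.9, 156.6], 0.91), ([197.1, 152.5], 0.78), ([283.6, 172.2], 0.66), ([252.7, 161.6], 0.63)]
socket_3 [([225.9, 156.6], 0.91), ([197.1, 152.5], 0.78), ([283.6, 172.2], 0.66), ([252.7, 161.6], 0.63)]
side 389.7598952329225 389.7598952329225 257.22446762309966 192.8398850783177 [[0.894, -0.323, 0.312, 0.276], [-0.449, -0.623, 0.64, -0.593], [-0.012, -0.712, -0.702, 0.702], [0.0, 0.0, 0.0, 1.0]]
gauge_grip [([191.9, 215.8], 0.83), ([194.8, 163.3], 0.62), ([208.9, 189.6], 0.61), ([287.7, 207.8], 0.5)]
gauge_shoulder [([210.5, 196.4], 0.85), ([190.4, 223.4], 0.79), ([197.2, 172.9], 0.62), ([273.4, 196.2], 0.34)]
stand [([212.2, 211.4], 0.84)]
rail [([269.3, 194.2], 0.89)]
socket_0 [([275.9, 183.0], 0.75), ([271.0, 165.5], 0.69), ([262.3, 149.5], 0.67), ([288.7, 205.4], 0.56)]
socket_1 [([275.9, 183.0], 0.75), ([271.0, 165.5], 0.69), ([262.3, 149.5], 0.67), ([288.7, 205.4], 0.56)]
socket_2 [([275.9, 183.0], 0.75), ([271.0, 165.5], 0.69), ([262.3, 149.5], 0.67), ([288.7, 205.4], 0.56)]
socket_3 [([275.9, 183.0], 0.75), ([271.0, 165.5], 0.69), ([262.3, 149.5], 0.67), ([288.7, 205.4], 0.56)]
```

View pics/both.png

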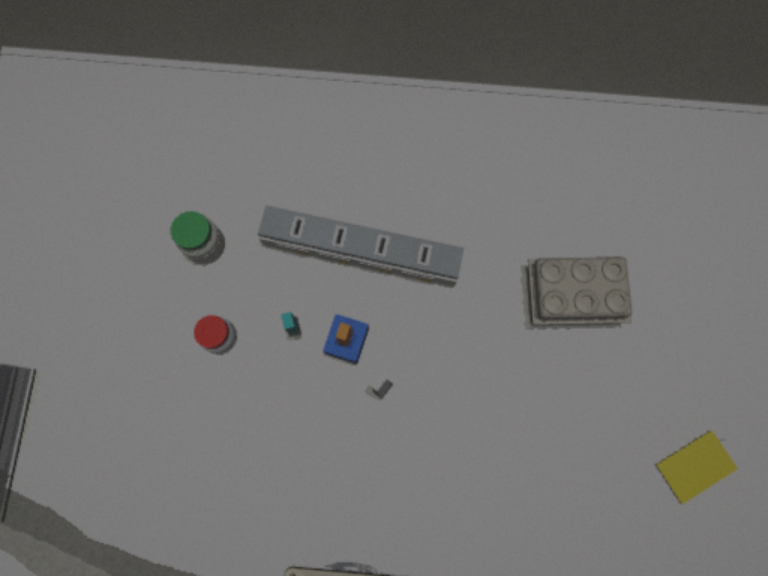

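View pics/sideb.png

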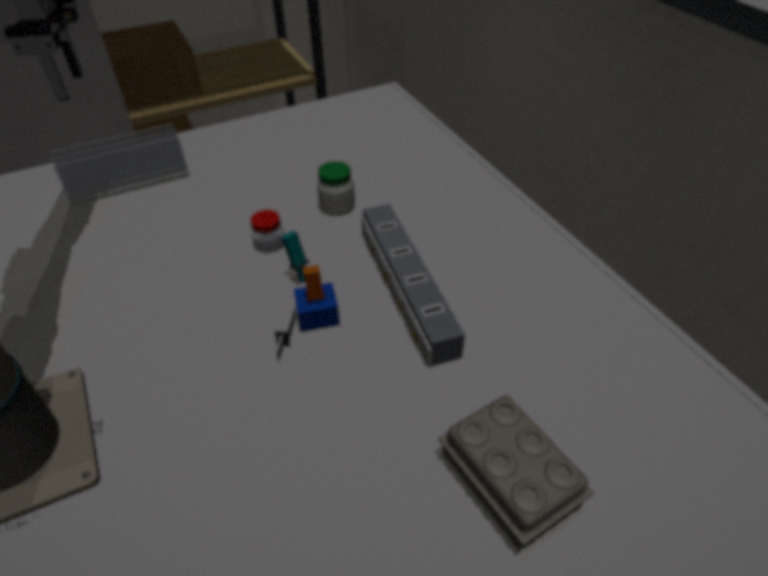

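The top view shows three candidates: the orange gauge in the blue stand at (229,221), a turquoise look-alike at (193,214) and a white look-alike lying at (253,258). I choose the orange one in the stand and will check it in a crop while fitting poses.

```bash
cat > h.py <<'E'
import numpy as np,cv2
from rig import *
def proj(m,P):
    T=np.linalg.inv(m['pose']);q=np.atleast_2d(P)@T[:3,:3].T+T[:3,3]
    return np.c_[m['fx']*q[:,0]/q[:,2]+m['cx'],m['fy']*q[:,1]/q[:,2]+m['cy']]
def plane(m,uv,z):
    R=m['pose'][:3,:3];t=m['pose'][:3,3];d=R@[(uv[0]-m['cx'])/m['fx'],(uv[1]-m['cy'])/m['fy'],1]
    return t+d*(z-t[2])/d[2]
def box(x,y,yaw,z0,z1,lx,ly):
    c,s=np.cos(yaw),np.sin(yaw)
    return np.array([[x+c*a*lx/2-s*b*ly/2,y+s*a*lx/2+c*b*ly/2,z] for a in(-1,1) for b in(-1,1) for z in(z0,z1)])
def sil(m,P,S=8):
    k=np.zeros((384,512),np.uint8) if S==1 else np.zeros((384*S,512*S),np.uint8)
    h=cv2.convexHull(((proj(m,P)+.5)*S).astype(np.float32)).round().astype(int)
    cv2.fillConvexPoly(k,h,255);return cv2.resize(k,(512,384),interpolation=cv2.INTER_AREA)/255.
E
cat > fit.py <<'E'
from h import *
from scipy.optimize import minimize,least_squares
M={n:camera_model(n) for n in('top','side')}; I={n:cv2.imread(f'pics/{n}0.png') for n in M}
def sat(n,h0,h1,extra=None):
    hsv=cv2.cvtColor(I[n],cv2.COLOR_BGR2HSV); return ((hsv[...,0]>=h0)&(hsv[...,0]<=h1)&(hsv[...,1]>110)).astype(float)
def roi(k,n,c,r=40):
    o=np.zeros_like(k);u,v=map(int,c);o[v-r:v+r,u-r:u+r]=k[v-r:v+r,u-r:u+r];return o
C={'top':(229,221),'side':(209,195)}
org={n:roi(sat(n,4,22),n,C[n]) for n in M}; blu={n:roi(sat(n,105,130),n,C[n]) for n in M}
for n in M: print(n,'orange px',org[n].sum(),'blue',blu[n].sum())
g0=plane(M['top'],(229,221),.10)
def fit(masks,dims,z0,z1,x0,also=None):
    def cost(p,ns=('top','side')):
        c=0
        for n in ns:
            s=sil(M[n],box(p[0],p[1],p[2],z0,z1,*dims)); k=masks[n]
            c+=((s-k)**2).sum()/k.sum()
        return c
    best=None
    for yaw in np.radians([-40,-20,-5,10,30,50]):
        sx=np.array([[x0[0],x0[1],yaw]]*4)+np.vstack([np.zeros(3),np.diag([.01,.01,.3])])
        r=minimize(cost,[x0[0],x0[1],yaw],method='Nelder-Mead',options=dict(initial_simplex=sx,maxfev=90))
        print('  ',np.round(r.x[:2]*1000,1),round(np.degrees(r.x[2]),1),round(r.fun,3))
        if best is None or r.fun<best.fun: best=r
    return best.x
both={n:np.maximum(org[n],blu[n]) for n in M}
print('gauge handle');g=fit(org,(.024,.016),.049,.105,g0)
print('stand');s=fit(blu,(.064,.056),0,.045,g0)
# sockets
T=[(197.1,152.5),(225.9,156.6),(252.7,161.6),(283.6,172.2)];S=[(258,151),(267,168),(277,186),(288,206)]
def dark(n,c,r=7):
    g=cv2.cvtColor(I[n],cv2.COLOR_BGR2GRAY).astype(float);u,v=map(round,c)
    p=g[v-r:v+r+1,u-r:u+r+1]; w=np.clip(70-p,0,None); 
    lab=cv2.connectedComponents((w>0).astype(np.uint8))[1]; 
    k=lab==lab[np.unravel_index((w*(np.hypot(*np.mgrid[-r:r+1,-r:r+1])<5)).argmax(),w.shape)]
    w=w*k; y,x=np.mgrid[v-r:v+r+1,u-r:u+r+1];return (w*x).sum()/w.sum(),(w*y).sum()/w.sum(),int(k.sum())
T=[(297/1.5,227/1.5),(340/1.5,236/1.5),(382/1.5,245/1.5),(424/1.5,254/1.5)]
dt=[dark('top',c) for c in T];ds=[dark('side',c) for c in S];print(np.round(dt,1).tolist(),np.round(ds,1).tolist())
for n,d in(('top',dt),('side',ds)):
    print(n,[np.round(plane(M[n],c,.055)[:2]*1000,1).tolist() for c in d])
def pts(p): return np.array([[p[0]-np.sin(p[2])*t,p[1]+np.cos(p[2])*t,.055] for t in(.108,.036,-.036,-.108)])
def res(p,both=3):
    return np.r_[(proj(M['top'],pts(p))-np.array(dt)[:,:2]).ravel(),(proj(M['side'],pts(p))-np.array(ds)[:,:2]).ravel()]
r=least_squares(res,[.6,0.05,-.1]);print('rail',r.x[:2]*1000,np.degrees(r.x[2]),np.round(r.fun,1)); print('sockets 3..0',np.round(pts(r.x)*1000,1).tolist())
def tile(n,c,r,k):
    u,v=c;x=I[n].copy();return cv2.resize(x[v-r:v+r,u-r:u+r],(k,k),interpolation=cv2.INTER_CUBIC)
cv2.imwrite('pics/crop.png',np.hstack([tile('top',(235,195),50,400),tile('side',(245,185),55,400)]))
np.savez('fit.npz',g=g,s=s,r=r.x)
E
python3 fit.py
```

```text
top orange px 73.0 blue 464.0
side orange px 207.0 blue 605.0
gauge handle
   [460.4  42.9] -15.1 0.707
   [460.1  43.6] -15.6 0.706
   [460.1  43.3] -15.5 0.696
   [460.4  43.6] -13.9 0.706
   [460.2  41.8] 47.9 0.94
   [460.2  41.7] 53.2 0.923
stand
   [461.1  44.4] -13.5 0.754
   [460.9  44.1] -14.1 0.755
   [460.9  43.6] -14.7 0.756
   [461.3  44.7] -13.5 0.751
   [461.3  45.6] 82.3 0.992
   [461.5  45.9] 81.4 0.99
[[198.1, 151.0, 18.0], [226.1, 157.1, 20.0], [254.2, 163.3, 20.0], [282.6, 169.4, 21.0]] [[257.3, 150.4, 12.0], [267.1, 167.1, 16.0], [276.7, 185.6, 20.0], [288.1, 206.1, 25.0]]
top [[636.4, 140.4], [626.5, 69.2], [616.5, -2.0], [606.7, -73.3]]
side [[635.7, 140.0], [627.2, 68.2], [616.1, -2.8], [606.6, -74.3]]
rail [621.54038826  33.29084184] -7.88294582165193 [ 0.1  0.   0.1  0.   0.1 -0.   0.2  0.   0.2 -0.1 -0.4 -0.1  0.1 -0.2
 -0.1 -0.2]
sockets 3..0 [[636.4, 140.3, 55.0], [626.5, 69.0, 55.0], [616.6, -2.4, 55.0], [606.7, -73.7, 55.0]]
```

View pics/crop.png

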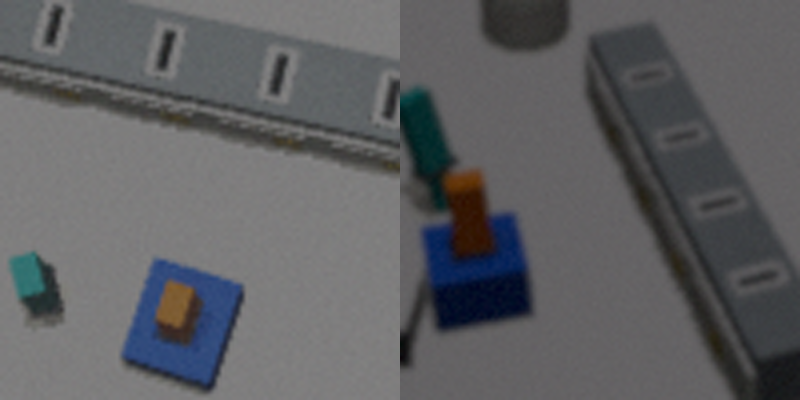

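The crop confirms the choice: an orange handle standing in the blue stand. The rail fit has residuals under 0.4 px and its height is consistent, and the handle and stand fits agree to 1–2 mm. Now moving above the gauge.

apply_moves(translation=[[-0.234,-0.255,0],[-0.234,-0.255,0],[-0.234,-0.255,0],[-0.234,-0.255,0],[-0.234,-0.255,0],[-0.234,-0.255,0],[-0.234,-0.255,0],[-0.234,-0.255,0],[-0.234,-0.255,0],[-0.234,-0.255,0],[-0.234,-0.255,0],[-0.234,-0.255,0],[0,0,0],[0,0,0]], dr=[[0,0,0],[0,0,0],[0,0,0],[0,0,0],[0,0,0],[0,0,0],[0,0,0],[0,0,0],[0,0,0],[0,0,0],[0,0,0],[0,0,0],[0,0,-0.025],[0,0,0]], fingers=0.1, newtons=25)

```text
time: 2.65
tcp_pos: [0.4605, 0.0434, 0.1749]
tcp_rot: [[-0.968, 0.252, 0.0], [0.252, 0.968, 0.0], [-0.0, 0.0, -1.0]]
force: [0.5, 0.3, -0.3]
finger_gap: 0.0516
```

```bash
cat > go.py <<'E'
import sys
from h import *
from scipy.spatial.transform import Rotation as Ro
# go.py x y z(mm, tcp) yaw(deg, frame yaw; tool y = frame y)
def rel(x,y,z,yaw):
    o=get_obs();R=np.array(o['tcp_rot']);a=np.radians(yaw);c,s=np.cos(a),np.sin(a)
    G=np.array([[-c,-s,0],[-s,c,0],[0,0,-1.]])
    d=np.array([x,y,z])/1000-o['tcp_pos']
    print('t',round(o['time'],2),'tcp',np.round(np.array(o['tcp_pos'])*1000,1),'F',np.round(o['force'],1),'gap',round(o['finger_gap']*1000,1))
    print('trans',np.round(R.T@d/.15,4),'dr',np.round(Ro.from_matrix(R.T@G).as_rotvec()/np.pi,4))
if __name__=='__main__': rel(*map(float,sys.argv[1:5]))
E
python3 go.py 460.4 43.6 150 -14.5
```

```text
t 2.65 tcp [460.5  43.4 174.9] F [ 0.5  0.3 -0.3] gap 51.6
trans [0.0011 0.0008 0.1663] dr [ 0.0001  0.     -0.0004]
```

apply_moves(translation=[[0,0,0.15],[0,0,0.15],[0,0,0.15],[0,0,0.13],[0,0,0.1],[0,0,0.1],[0,0,0]], dr=[[0,0,0],[0,0,0],[0,0,0],[0,0,0],[0,0,0],[0,0,0],[0,0,0]])

```text
time: 3.52
tcp_pos: [0.4595, 0.0447, 0.0572]
tcp_rot: [[-0.969, 0.249, -0.002], [0.249, 0.969, 0.0], [0.002, -0.001, -1.0]]
force: [-0.3, 0.6, 0.6]
finger_gap: 0.052
```

apply_moves(translation=[[0,0,0],[0,0,0],[0,0,0],[0,0,0],[0,0,0],[0,0,0]], dr=[[0,0,0],[0,0,0],[0,0,0],[0,0,0],[0,0,0],[0,0,0]], fingers=-1, newtons=25)

```text
time: 4.28
tcp_pos: [0.4605, 0.0438, 0.0581]
tcp_rot: [[-0.968, 0.25, 0.0], [0.25, 0.968, 0.0], [-0.0, 0.0, -1.0]]
force: [-0.3, -0.3, 3.4]
finger_gap: 0.0159
```

apply_moves(translation=[[0,0,-0.05],[0,0,-0.1],[0,0,-0.1],[0,0,-0.1],[0,0,-0.1],[0,0,-0.1],[0,0,0],[0,0,0]], dr=[[0,0,0],[0,0,0],[0,0,0],[0,0,0],[0,0,0],[0,0,0],[0,0,0],[0,0,0]])

```text
time: 5.28
tcp_pos: [0.4599, 0.0438, 0.14]
tcp_rot: [[-0.968, 0.25, -0.001], [0.25, 0.968, -0.0], [0.001, -0.0, -1.0]]
force: [-0.3, -0.5, -0.6]
finger_gap: 0.0156
```

```bash
cat > look.py <<'E'
from h import *
import sys
from scipy.optimize import minimize
# fit held handle offset relative to the tool: x,y,z centre and yaw
M={n:camera_model(n) for n in('top','side')}
o=get_obs();t=np.array(o['tcp_pos']);R=np.array(o['tcp_rot']);yaw=np.degrees(np.arctan2(-R[1,0],-R[0,0]))
P=t+R@[0,0,-.019]; out=[]
for n in M:
    im=read_camera(n)[...,::-1].copy();cv2.imwrite(f'pics/{n}_{sys.argv[1]}.png',im)
    u,v=map(int,proj(M[n],P)[0]);c=cv2.resize(im[max(v-40,0):v+40,max(u-40,0):u+40],(400,400),interpolation=cv2.INTER_CUBIC);out.append(c)
    for l in('gauge_grip','gauge_shoulder'): print(n,l,[(np.round(d['uv'],1).tolist(),round(d['conf'],2)) for d in tip_of(n,l)][:3],'exp',np.round(proj(M[n],t+R@[0,0,-.019 if l[-1]=='p' else .013]),1))
print(o['time'],t,yaw,np.round(o['force'],2),o['finger_gap'])
cv2.imwrite(f'pics/c_{sys.argv[1]}.png',np.hstack(out))
E
python3 look.py 1; python3 go.py 616.6 -2.4 140 -7.9
```

```text
top gauge_grip [([230.8, 249.4], 0.56)] exp [[226.1 216.7]]
top gauge_shoulder [([244.0, 257.0], 0.64), ([281.2, 169.4], 0.2)] exp [[227.2 219.1]]
side gauge_grip [([192.1, 215.5], 0.71), ([203.7, 162.2], 0.63), ([185.1, 173.2], 0.52)] exp [[204.3 160.6]]
side gauge_shoulder [([188.7, 227.7], 0.73), ([204.8, 173.6], 0.7), ([190.5, 177.6], 0.54)] exp [[205.8 171.6]]
5.275 [0.45990513 0.04381486 0.14002377] -14.45464648908126 [-0.25 -0.49 -0.6 ] 0.015612773501694367
t 5.58 tcp [460.1  43.8 140. ] F [-0.4 -1.1 -0.6] gap 15.5
trans [-1.0874 -0.0376 -0.0011] dr [-0.0001 -0.0003 -0.0364]
```

View pics/c_1.png

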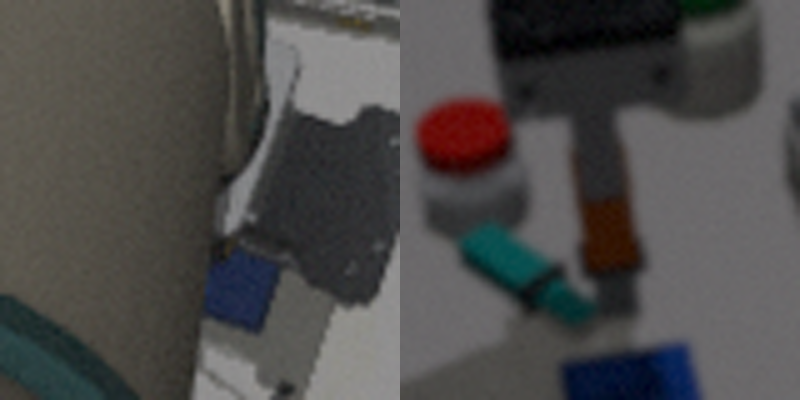

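The gauge is held upright, with the side crop showing the orange handle centred between the pads. The turquoise look-alike in the crop now lies flatter than in the first picture; I felt no contact with it, so I'll compare it later. Next is socket 0.

```bash
python3 go.py 606.7 -73.7 125 -7.9; python3 - <<'E'
from h import *
a=cv2.imread('pics/side0.png');b=cv2.imread('pics/side_1.png')
T={n:cv2.imread(f'pics/{n}0.png') for n in('top','side')}
for n,p in(('side0','side'),('side_1','side'),('top0','top'),('top_1','top')):
    h=cv2.cvtColor(cv2.imread(f'pics/{n}.png'),cv2.COLOR_BGR2HSV);k=(h[...,0]>80)&(h[...,0]<98)&(h[...,1]>110);k[:130]=0;k[260:]=0;k[:,:160]=0;k[:,300:]=0
    y,x=np.nonzero(k);print(n,len(x),x.min() if len(x) else 0,x.max() if len(x) else 0,y.min() if len(x) else 0,y.max() if len(x) else 0)
m=camera_model('side');print(plane(m,(201,185),0.0),plane(camera_model('top'),(193,214),.06))
E
```

```text
t 5.58 tcp [460.1  43.8 140. ] F [-0.4 -1.1 -0.6] gap 15.5
trans [-1.1423 -0.5143  0.099 ] dr [-0.0001 -0.0003 -0.0364]
side0 221 188 202 155 186
side_1 213 176 202 164 184
top0 65 188 196 208 218
top_1 7 165 202 230 253
[0.46999083 0.14091198 0.        ] [0.47598156 0.13287062 0.06      ]
```

apply_moves(translation=[[-0.1,-0.045,0],[-0.2,-0.09,0],[-0.25,-0.112,0],[-0.25,-0.112,0],[-0.2,-0.09,0],[-0.1423,-0.0653,0],[0,0,0],[0,0,0],[0,0,0]], dr=[[0,0,0],[0,0,0],[0,0,0],[0,0,0],[0,0,0],[0,0,0],[0,0,-0.0364],[0,0,0],[0,0,0]])

```text
time: 6.7
tcp_pos: [0.6071, -0.0739, 0.1402]
tcp_rot: [[-0.99, 0.139, -0.0], [0.139, 0.99, 0.0], [0.0, 0.0, -1.0]]
force: [0.1, -0.9, -0.4]
finger_gap: 0.0158
```

```bash
python3 look.py 2; python3 go.py 606.7 -73.7 105 -7.9
```

```text
top gauge_grip [] exp [[285.7 155.9]]
top gauge_shoulder [] exp [[284.8 160.4]]
side gauge_grip [([288.5, 173.4], 0.86), ([184.8, 172.4], 0.7), ([189.5, 216.2], 0.68)] exp [[290.3 171.7]]
side gauge_shoulder [([190.4, 176.7], 0.83), ([285.2, 184.3], 0.7), ([190.9, 226.2], 0.59)] exp [[289.6 182.9]]
6.7 [ 0.60705956 -0.07392425  0.14019879] -8.012863898844214 [ 0.09 -0.9  -0.37] 0.015836802553459997
t 7.0 tcp [607.  -73.4 140.5] F [ 0.5  0.4 -0.3] gap 15.7
trans [ 0.002  -0.0021  0.2365] dr [-0.  0. -0.]
```

View pics/c_2.png

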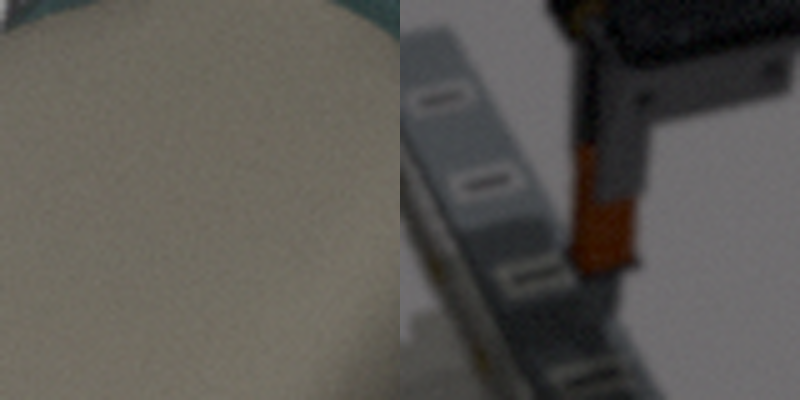

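```bash
cat > off.py <<'E'
from h import *
import sys
m=camera_model('side');im=cv2.imread(sys.argv[1]);t=np.array(eval(sys.argv[2]))/1000;yaw=np.radians(float(sys.argv[3]))
h=cv2.cvtColor(im,cv2.COLOR_BGR2HSV);k=((h[...,0]>=4)&(h[...,0]<=22)&(h[...,1]>110)).astype(float)
c=proj(m,t+[0,0,.019])[0].astype(int);z=np.zeros_like(k);z[c[1]-30:c[1]+30,c[0]-25:c[0]+25]=1;k*=z
lo=proj(m,t+[0,0,.002])[0,1] # rows clearly below the fingertips
rows=np.nonzero(k.sum(1))[0];b=rows.max();print('rows',rows.min(),b,'lo',lo)
best=[]
for dx in np.arange(-5,5.1,.5):
  for dz in np.arange(-6,4.1,1):
    x,y=t[0]+np.cos(yaw)*dx/1000,t[1]+np.sin(yaw)*dx/1000
    s=sil(m,box(x,y,yaw,t[2]-.009+dz/1000,t[2]+.047+dz/1000,.024,.016),4); r=slice(b-5,b+4)
    best.append((((s-k)[r]**2).sum(),dx,dz))
best.sort();print([tuple(np.round(q,1).tolist()) for q in best[:8]])
E
python3 off.py pics/side_1.png '[459.9,43.8,140]' -14.45;python3 off.py pics/side_2.png '[607,-73.9,140.2]' -8
```

```text
rows 152 174 lo 166.53679346695358
[(5.9, 0.5, -2.0), (6.3, 0.0, -2.0), (6.4, 1.0, -2.0), (6.8, 0.0, -1.0), (6.9, -0.5, -2.0), (7.0, 0.5, -1.0), (7.1, 1.0, -1.0), (7.1, 0.5, -3.0)]
rows 141 185 lo 177.70130124476088
[(4.2, -1.0, -1.0), (4.3, -0.5, -1.0), (4.7, -0.5, 0.0), (5.1, -1.0, 0.0), (5.1, 0.0, -1.0), (5.4, -1.5, 0.0), (5.7, 0.5, -1.0), (5.8, 0.0, 0.0)]
```

apply_moves(translation=[[0,0,0.1],[0,0,0.08],[0,0,0.05],[0,0,0],[0,0,0.015],[0,0,0.015],[0,0,0.015],[0,0,0]], dr=[[0,0,0],[0,0,0],[0,0,0],[0,0,0],[0,0,0],[0,0,0],[0,0,0],[0,0,0]])

```text
time: 8.0
tcp_pos: [0.6069, -0.0736, 0.099]
tcp_rot: [[-0.991, 0.137, -0.0], [0.137, 0.991, 0.0], [0.0, 0.0, -1.0]]
force: [-0.3, 0.8, -0.3]
finger_gap: 0.0157
```

apply_moves(translation=[[0,0,0.015],[0,0,0.015],[0,0,0.015],[0,0,0.01],[0,0,0]], dr=[[0,0,0],[0,0,0],[0,0,0],[0,0,0],[0,0,0]])

```text
time: 8.62
tcp_pos: [0.6069, -0.0736, 0.0907]
tcp_rot: [[-0.99, 0.138, -0.0], [0.138, 0.99, 0.0], [0.0, 0.0, -1.0]]
force: [0.4, 0.2, -0.8]
finger_gap: 0.016
```

apply_moves(translation=[[0,0,0.01],[0,0,0.01],[0,0,0.005],[0,0,0]], dr=[[0,0,0],[0,0,0],[0,0,0],[0,0,0]])

```text
time: 9.12
tcp_pos: [0.6074, -0.0737, 0.0876]
tcp_rot: [[-0.99, 0.138, 0.001], [0.138, 0.99, -0.0], [-0.001, 0.0, -1.0]]
force: [-0.8, -0.2, 5.1]
finger_gap: 0.0156
```

apply_moves(translation=[[0,0,0.007],[0,0,0]], dr=[[0,0,0],[0,0,0]])

```text
time: 9.38
tcp_pos: [0.6075, -0.0737, 0.0867]
tcp_rot: [[-0.99, 0.138, 0.001], [0.138, 0.99, -0.0], [-0.001, 0.0, -1.0]]
force: [-1.3, 0.2, 6.3]
finger_gap: 0.0161
```

apply_moves(translation=[[0,0,-0.05],[0,0,-0.08],[0,0,-0.08],[0,0,-0.03],[0,0,0]], dr=[[0,0,0],[0,0,0],[0,0,0],[0,0,0],[0,0,0]])

```text
time: 10.0
tcp_pos: [0.6073, -0.0736, 0.1225]
tcp_rot: [[-0.991, 0.138, 0.001], [0.138, 0.991, -0.0], [-0.001, 0.0, -1.0]]
force: [0.5, 0.5, -1.0]
finger_gap: 0.0155
```

```bash
python3 go.py 616.6 -2.4 120 -7.9
```

```text
t 10.0 tcp [607.3 -73.6 122.5] F [ 0.5  0.5 -1. ] gap 15.5
trans [0.0036 0.4789 0.0167] dr [ 0.      0.0002 -0.    ]
```

Socket 0 is blocked: the spring-pad force showed about 12 mm down. Next is socket 1, one pitch along tool y.

apply_moves(translation=[[0,0.1,0],[0,0.2,0],[0.002,0.14,0],[0,0.039,0],[0,0,0.05],[0,0,0.05],[0,0,0.02],[0,0,0.015],[0,0,0.015],[0,0,0]], dr=[[0,0,0],[0,0,0],[0,0,0],[0,0,0],[0,0,0],[0,0,0],[0,0,0],[0,0,0],[0,0,0],[0,0,0]])

```text
time: 11.25
tcp_pos: [0.6165, -0.0025, 0.0994]
tcp_rot: [[-0.99, 0.138, -0.0], [0.138, 0.99, 0.0], [0.0, -0.0, -1.0]]
force: [0.4, 0.8, -0.3]
finger_gap: 0.0156
```

apply_moves(translation=[[0,0,0.015],[0,0,0.015],[0,0,0.015],[0,0,0.015],[0,0,0.015],[0,0,0.005],[0,0,0]], dr=[[0,0,0],[0,0,0],[0,0,0],[0,0,0],[0,0,0],[0,0,0],[0,0,0]])

```text
time: 12.12
tcp_pos: [0.6168, -0.0024, 0.088]
tcp_rot: [[-0.99, 0.138, 0.001], [0.138, 0.99, 0.0], [-0.001, 0.0, -1.0]]
force: [-0.9, 0.2, 3.9]
finger_gap: 0.0159
```

apply_moves(translation=[[0,0,0.012],[0,0,0]], dr=[[0,0,0],[0,0,0]])

```text
time: 12.38
tcp_pos: [0.617, -0.0024, 0.0865]
tcp_rot: [[-0.99, 0.138, 0.001], [0.138, 0.991, 0.0], [-0.001, 0.0, -1.0]]
force: [-1.6, -0.3, 8.6]
finger_gap: 0.0156
```

apply_moves(translation=[[0,0,-0.05],[0,0,-0.08],[0,0,-0.08],[0,0,-0.02],[0,0,0]], dr=[[0,0,0],[0,0,0],[0,0,0],[0,0,0],[0,0,0]])

```text
time: 13.0
tcp_pos: [0.6167, -0.0024, 0.1205]
tcp_rot: [[-0.991, 0.137, 0.0], [0.137, 0.991, 0.0], [-0.0, 0.0, -1.0]]
force: [-0.2, 0.2, -1.0]
finger_gap: 0.0162
```

```bash
python3 go.py 626.5 69 120 -7.9
```

```text
t 13.0 tcp [616.7  -2.4 120.5] F [-0.2  0.2 -1. ] gap 16.2
trans [0.0009 0.4802 0.0035] dr [ 0.      0.0001 -0.    ]
```

Socket 1 is blocked too: 3.9 N rose to 8.6 N over 1.5 mm. Next is socket 2.

apply_moves(translation=[[0,0.1,0],[0,0.2,0],[0.001,0.14,0],[0,0.04,0],[0,0,0.05],[0,0,0.05],[0,0,0.015],[0,0,0.015],[0,0,0.01],[0,0,0]], dr=[[0,0,0],[0,0,0],[0,0,0],[0,0,0],[0,0,0],[0,0,0],[0,0,0],[0,0,0],[0,0,0],[0,0,0]])

```text
time: 14.25
tcp_pos: [0.6274, 0.0676, 0.1014]
tcp_rot: [[-0.99, 0.139, 0.002], [0.139, 0.99, -0.001], [-0.002, -0.0, -1.0]]
force: [-2.1, -1.3, 11.5]
finger_gap: 0.0158
```

apply_moves(translation=[[0,0,0.015],[0,0,0.015],[0,0,0.015],[0,0,0.015],[0,0,0.015],[0,0,0.005],[0,0,0]], dr=[[0,0,0],[0,0,0],[0,0,0],[0,0,0],[0,0,0],[0,0,0],[0,0,0]])

```text
time: 15.12
tcp_pos: [0.6264, 0.0689, 0.0872]
tcp_rot: [[-0.991, 0.137, -0.0], [0.137, 0.991, -0.0], [0.0, -0.0, -1.0]]
force: [0.4, -0.3, -1.5]
finger_gap: 0.0156
```

It brushed the mouth's rim at 11.5 N, then slid in and now shows no force below pad depth. Continuing gently.

apply_moves(translation=[[0,0,0.01],[0,0,0.01],[0,0,0.01],[0,0,0]], dr=[[0,0,0],[0,0,0],[0,0,0],[0,0,0]])

```text
time: 15.62
tcp_pos: [0.6262, 0.0689, 0.0826]
tcp_rot: [[-0.99, 0.138, -0.0], [0.138, 0.99, -0.0], [0.0, -0.0, -1.0]]
force: [0.2, -0.6, 0.3]
finger_gap: 0.0156
```

apply_moves(translation=[[0,0,0.015],[0,0,0.015],[0,0,0.015],[0,0,0.015],[0,0,0.01],[0,0,0]], dr=[[0,0,0],[0,0,0],[0,0,0],[0,0,0],[0,0,0],[0,0,0]])

```text
time: 16.38
tcp_pos: [0.6263, 0.0689, 0.0721]
tcp_rot: [[-0.99, 0.138, -0.0], [0.138, 0.99, 0.0], [0.0, -0.0, -1.0]]
force: [0.3, 0.2, -0.1]
finger_gap: 0.0155
```

apply_moves(translation=[[0,0,0.008],[0,0,0.006],[0,0,0],[0,0,0]], dr=[[0,0,0],[0,0,0],[0,0,0],[0,0,0]])

```text
time: 16.88
tcp_pos: [0.6264, 0.0689, 0.0702]
tcp_rot: [[-0.991, 0.137, 0.0], [0.137, 0.991, 0.0], [-0.0, 0.0, -1.0]]
force: [-0.6, -0.7, -0.1]
finger_gap: 0.0158
```

apply_moves(translation=[[0,0,0.007],[0,0,0.006],[0,0,0]], dr=[[0,0,0],[0,0,0],[0,0,0]])

```text
time: 17.25
tcp_pos: [0.6264, 0.0689, 0.0682]
tcp_rot: [[-0.991, 0.137, 0.0], [0.137, 0.991, 0.0], [-0.0, 0.0, -1.0]]
force: [-0.7, -0.9, -0.6]
finger_gap: 0.0156
```

apply_moves(translation=[[0,0,0.006],[0,0,0.004],[0,0,0]], dr=[[0,0,0],[0,0,0],[0,0,0]])

```text
time: 17.62
tcp_pos: [0.6265, 0.0689, 0.0681]
tcp_rot: [[-0.99, 0.138, 0.0], [0.138, 0.99, 0.0], [-0.0, 0.0, -1.0]]
force: [-2.9, -0.3, 9.7]
finger_gap: 0.0154
```

The collar is home: solid stop at TCP z = 68.1 mm, where 68 was expected. Easing the load, then releasing.

apply_moves(translation=[[0,0,-0.006],[0,0,0]], dr=[[0,0,0],[0,0,0]])

```text
time: 17.88
tcp_pos: [0.6264, 0.0689, 0.0681]
tcp_rot: [[-0.991, 0.137, 0.0], [0.137, 0.991, 0.0], [-0.0, 0.0, -1.0]]
force: [-1.2, 0.5, 6.3]
finger_gap: 0.0155
```

apply_moves(translation=[[0,0,0],[0,0,0],[0,0,0],[0,0,0],[0,0,0]], dr=[[0,0,0],[0,0,0],[0,0,0],[0,0,0],[0,0,0]], fingers=-0.1)

```text
time: 18.5
tcp_pos: [0.6264, 0.0689, 0.0675]
tcp_rot: [[-0.99, 0.138, -0.0], [0.138, 0.99, 0.0], [0.0, 0.0, -1.0]]
force: [-0.1, 0.3, 0.1]
finger_gap: 0.0425
```

apply_moves(translation=[[0,0,-0.05],[0,0,-0.15],[0,0,-0.25],[0,0,-0.25],[0,0,-0.1],[0.3,0,0],[0.3,0,0],[0.3,0,0],[0.3,0,0],[0,0,0]], dr=[[0,0,0],[0,0,0],[0,0,0],[0,0,0],[0,0,0],[0,0,0],[0,0,0],[0,0,0],[0,0,0],[0,0,0]])

```text
time: 19.75
tcp_pos: [0.4442, 0.0939, 0.1872]
tcp_rot: [[-0.991, 0.135, -0.004], [0.135, 0.991, -0.0], [0.004, -0.001, -1.0]]
force: [0.9, -0.3, 0.7]
finger_gap: 0.0421
```

```bash
python3 - <<'E'
from h import *
o=[]
for n in('top','side'):
    im=read_camera(n)[...,::-1].copy();cv2.imwrite(f'pics/{n}_end.png',im);m=camera_model(n)
    h=cv2.cvtColor(im,cv2.COLOR_BGR2HSV);k=((h[...,0]>=4)&(h[...,0]<=22)&(h[...,1]>110)).astype(float)
    u,v=map(int,proj(m,[.6265,.069,.087])[0]);z=np.zeros_like(k);z[v-30:v+30,u-25:u+25]=1;k*=z
    for dz in(-4,-2,0,2,4,6):
        s=sil(m,box(.6265,.0689,np.radians(-7.9),.059+dz/1000,.115+dz/1000,.024,.016));print(n,dz,round(((s-k)**2).sum(),1),end='; ')
    print(k.sum());o.append(cv2.resize(im[v-60:v+60,u-60:u+60],(400,400),interpolation=cv2.INTER_CUBIC))
cv2.imwrite('pics/end.png',np.hstack(o))
E
```

```text
top -4 68.1; top -2 67.4; top 0 67.8; top 2 68.0; top 4 70.3; top 6 72.3; 73.0
side -4 30.6; side -2 25.8; side 0 32.4; side 2 44.5; side 4 57.6; side 6 70.2; 216.0
```

View pics/end.png

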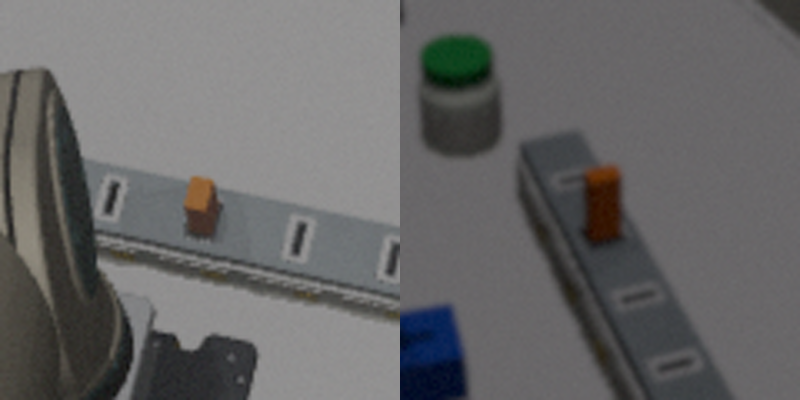

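The gauge stands upright in socket 2 with its collar on the rail's top, and the side silhouette matches the fully-home height. The gripper is clear of everything, so I'm handing in.

```bash
python3 -c "
from rig import *
print(finish_job())"
```

```text
the job is handed in; nothing more can be done
None
```

The gauge is standing upright in socket 2 (third from the −y end) with its collar fully home. I let go of it and handed the job in at about 20 s.

- **Search:** Sockets 0 and 1 were blocked. I met the spring pad about 12 mm down in each, pressed to 6.3 N and 8.6 N, and drew the blade out. Socket 2 was free: the blade slid down with no force until the collar stopped solid at TCP z = 68.1 mm, with 68 expected. The highest push I read there was 9.7 N.
- **Rim contact:** On entering socket 2 the blade tip caught the mouth at 11.5 N before sliding in. I had sent the next descent in the same batch without checking that reading first.
- **Final checks:** The last side picture shows the gauge upright at the right spot, and its outline fits the fully-home height to about 2 mm. The top-view outline fit was poor and proves nothing about height.
- **Bystanders:** I saw no movement of the tub; the cup and carton I did not check at the end.
- **Turquoise look-alike:** It stood upright in the first picture and lay tipped over after I took the gauge out of the stand. I saw no contact force. My estimate is that the fingers stayed over 50 mm away and the gripper's body above it, so it may have fallen by itself, but I cannot rule out that the arm knocked it.

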